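# Dock a drive module behind its cam lock

### The job

A drive module lies in the slide of the test dock, and the cam plate still blocks the slide's roller. Push the red lever post round to its front stop to turn the cam to its low point, then push the slide forward by its upright plate until it is fully home with the module in the socket, and push the lever all the way back so that the cam locks the slide there. Only push, gently, with the fingers; do not touch or lift the module, and leave the other things on the desk where they lie.

Things in the scene. Friction and masses are not known exactly. Their poses are not given: they have to be found in the camera images.
- dock: drive test dock, fixed on the desk. Origin on the desk under the slide's centre line; x forward along the slide's travel (push plate to socket), y left, z up. Aluminium foot plate x -105..95, y -100..40 mm, top 13 mm high. Black socket block x 38..84, y -25..25, 46 mm high. Cam on the right (-y). Two lever stop pins 39 mm high at x -61 and 16, y -79.5 mm.
- cam (a joint): cam angle, counter-clockwise from above. 0: lever at its rear stop pin, 35 mm lobe (high point, red dot) towards the slide, blocking the roller. 1.9: front stop pin, low point, 17 mm base circle towards the slide. The roller passes only above about 1.65. Stays where left (about 1 N at the post). Turned back with the slide home, the lobe swings in behind the roller and nudges it the last 1 to 2 mm.
- slide (a joint): travel of the blue slide along dock x, in m: 0 back (loading place), 0.0545 fully home at its stop. Friction about 2 N, no spring. With the cam at its high point it moves only 1 to 2 mm from either end.
- push_pad (a point): centre of the rear (-x) face of the slide's upright push plate, on its black rubber pad; moves with the slide. At slide 0: dock x -94, y 0, z 56 mm. Plate and pad 8 mm thick, plate 50 mm wide, top 78 mm above the desk; pad 42 mm wide, 36 to 76 mm above the desk. Push it along dock +x.
- lever_post (a point): centre (66 mm above the desk) of the upright red post at the lever's end, 80 mm from the pivot: 16 mm diameter, from the lever (12 mm wide, top 39 mm high) up to 82 mm. In the dock's frame the lever points at -144.5 degrees (back right) at cam 0 and -35.6 degrees (forward right) at cam 1.9; 0 degrees is dock +x.
- cam_pivot (a point): pivot axis of the cam, at dock x -22.5, y -63 mm, z 29 mm.
- socket_mouth (a point): centre of the socket's mouth, 29 mm wide and 15.5 mm high, 22 mm deep, at dock x 38, y 0, z 27.5 mm.
- drive: drive module, 83 x 24 x 9 mm, white label and gold contact edge, loose in the slide's nest (walls to 30.5 mm above the desk). Origin under its middle; its own -x (gold edge) points to the socket. At dock x -43.5, z 23 mm at the start, x about 11 mm when home. It rides with the slide.
- spare_drive: spare drive module, 83 x 24 x 9 mm, lying on the desk; bystander, origin under its middle
- pliers: turquoise-handled side cutter, 161 x 53 x 13 mm; bystander, origin under its middle
- yellow_driver: yellow screwdriver, 145 x 18 x 17 mm; bystander, origin under its middle
- marker: black marker pen with blue cap, 122 x 14 x 14 mm; bystander, origin under its middle
- screw_tray: small cream tray of screws, 98 x 66 x 20 mm; bystander, origin under its middle
- caliper: digital caliper, 205 x 51 x 15 mm; bystander, origin under its middle
- tape_black: roll of black tape, 66 mm across, 19 mm high; bystander, origin under its middle
Things that resemble listed ones, but are neither listed nor needed, are in the scene too. What is shaped like the drive but blue or pink is not meant.

How it is judged:
By the outcome, as a careful person would: the job done as asked, in the order asked, and still so for the second after the job is handed in, with the robot touching nothing.
It also fails if it takes over 56 s, if anything falls off the work surface, if the arm or the gripper's body presses on something with over 40 N, if the wrist force passes 120 N, or if a joint passes its speed limit or range.

### The arm

A 6-joint arm with a two-finger parallel gripper is mounted at the origin on a cart in front of the work surface, level with it; the furniture and walls round the work are solid. World frame = base frame: x ahead of the robot, y to its left, z up, the work surface at z = 0. Lengths are in m, angles in rad, forces in N, time in s.
With the tool pointing down it reaches from about 0.325 to 0.75 m from the base axis. Payload 7.6 kg.
Tool frame: the origin (TCP) lies midway between the tips of the shut fingers; the grasp point (between the pads) lies 19 mm behind it (ctrl.grip_point_offset is the distance from the TCP to the grasp point, in m); z points along the fingers, y is the line along which they close (so a half turn about z gives the same grasp; the last joint's range is limited). The gripper opens to 85 mm and grips with 20 to 120 N. Pads are 22 mm wide; open, the fingers measure 114 mm over their backs; the gripper's body (76 mm by 85 mm) begins 54 mm behind the grasp point. The pads swing forward as they close: fully open they stand 13 mm farther back than shut.
Start: joints at [-1.325, 0.052, 1.401, -0, 1.689, -0.07], TCP at [0.163, -0.499, 0.209] pointing down, gripper open.
Joint ranges: [-2.9, 2.9], [-0.91, 2.17], [0.12, 2.37], [-1.06, 4.2], [0.26, 2.73], [-2.93, 2.93]. Speed limits (rad/s): [2.57, 2.57, 3.01, 3.14, 3.14, 3.14].

### API

Orientations are given as a unit quaternion [x, y, z, w].
In Python, from rig import ctrl gives the robot as it stands.
- The arm moves only by the tool step_arm, never from a script. Its argument "series" is a list that holds one entry, the list of rows, each a list of 5 numbers: the shift along the tool's x, y, z in mm, then the turn about the tool's z in rad, then the finger opening in mm, from 0 to 85.4. A call has 1 to 8 rows; each row is the pose to reach, as a shift and turn from the pose commanded when the call began, along the tool's axes at that moment; what a row does not reach only later rows make up. A row lasts 1/10 s, in which the tool goes at most 50 mm and 8.59 degrees, less where a joint would pass 70% of its speed; a pose out of reach is approached as far as the arm can. A call with a gripper value outside its range is refused whole. The fingers move at their own pace and stop on an object; "squeeze" is the grip in N (left out, the last holds). Time passes only in rows, so rows that repeat a pose let the fingers close. It gives the time, the measured TCP pose, the force, the opening and the grip force at its end, in the units of the state.
- ctrl.read_state(): the state, without advancing time (a new reading comes with each control period).
- ctrl.capture(name): name is "scene" or "side" or "wrist"; returns the picture (400x640x3 uint8, blue, green, red); there is no depth.
- ctrl.get_calibration(name): a dict with "intrinsics" (3x3 intrinsics, pixels), "eye" and "orientation" of the camera in the world. Camera axes: x right, y up, looking along -z (the intrinsics and any distortion apply to the point x, -y, -z); pixel columns grow to the right and rows downward; lengths in m; the calibration is good to about 2 mm. A picture is of the moment at which its call begins: read the wrist's pose just before it. get_calibration takes no time and is no camera call; for the wrist camera it gives the pose at the moment of the call.
- ctrl.hand_in(): hands the job in; it is judged then, once.
Trained networks look in the newest picture that a camera, given by its name, has taken for a name from the list of things; names that differ only in an ending like _2 or _b are one class to them, and where a whole thing is asked for, a point or a joint stands for the part that bears it (a point fixed in the world has none). Each returns a list of dicts, best first, with "score" (0 to 1); they miss things now and then, are a little off and sometimes report something else, mostly with a low value. They report only what shows in the picture. A call takes as long as a camera call. They do not tell look-alikes from the thing itself.
- ctrl.find_in(camera, name): "location" ([column, row] in pixels, amid what is visible of it).
The state is a dict: "t": time; "joint_positions": joint angles; "joint_velocities": joint speeds; "joint_efforts": joint torques, N m; "eef_pos": TCP position; "eef_rot": TCP orientation; "force": force on the tool from outside, world axes, zero at the start; "ft_torque": the same for the moment, N m; "width": finger opening in m; "gripper_force": force on a finger pad.
Only numpy, scipy, OpenCV 4.12 (cv2) and the standard library are available. Lean on these libraries where they do the work, as an engineer would, in place of code of your own. Each camera call takes 0.05 s, during which the arm holds its last target. There are 200 camera calls.

## Working session

There is one attempt and no reset: what is moved stays moved. The work goes in short steps, Python scripts to look and compute and a tool call to move; the robot and the scene stay as the last step left them, time stands still between calls to the robot, and variables do not carry over. Pictures are saved under pics/ and viewed, at most 10 in all, crops included, and the job is handed in when it is done.

Besides the shell and the picture viewer there is one more tool, called after "Emit:" by a JSON object that holds its "op" and its "data". step_arm: Moves the arm, as the interface text tells. Its arguments: {"type":"object","properties":{"series":{"type":"array","items":{"type":"array","items":{"type":"array","items":{"type":"number"}}}},"squeeze":{"type":"number"}},"required":["series"]}

```bash
mkdir -p pics; ls; python3 - <<'E'
from rig import ctrl
import cv2
s=ctrl.read_state();print(s['t'],s['eef_pos'],s['eef_rot'],s['width'])
for c in ['scene','side']:
    cv2.imwrite(f'pics/{c}0.png',ctrl.capture(c))
    k=ctrl.get_calibration(c);print(c,k)
    for n in ['lever_post','push_pad','slide','cam','dock','cam_pivot','socket_mouth','drive']:
        try: print(n,[(r['location'],round(r['score'],2)) for r in ctrl.find_in(c,n)[:3]])
        except Exception as e: print(n,e)
E
```

```text
pics
0.0 [ 0.16298358 -0.49869881  0.20787286] [ 9.87561208e-01  1.57233022e-01 -7.47070810e-05 -7.95371814e-04] 0.08551431091314723
scene {'intrinsics': array([[379.04468581,   0.        , 325.10492246],
       [  0.        , 379.04468581, 203.18118023],
       [  0.        ,   0.        ,   1.        ]]), 'eye': array([0.19543505, 0.62159207, 0.55612947]), 'orientation': array([-0.11526253,  0.45195243,  0.85123233, -0.24053497])}
lever_post [([346.9, 200.1], 0.79)]
push_pad [([345.7, 221.9], 0.67)]
slide [([343.3, 221.9], 0.65)]
cam [([343.9, 201.3], 0.91), ([326.7, 212.2], 0.63)]
dock [([326.9, 213.3], 0.82), ([396.6, 246.9], 0.37), ([229.4, 221.4], 0.33)]
cam_pivot [([326.4, 209.2], 0.98), ([187.6, 254.4], 0.29), ([280.3, 299.6], 0.25)]
socket_mouth [([325.4, 212.1], 0.76)]
drive [([289.1, 251.5], 0.78), ([330.4, 218.3], 0.73), ([230.1, 218.6], 0.65)]
side {'intrinsics': array([[361.54497684,   0.        , 323.33514933],
       [  0.        , 361.54497684, 193.88927703],
       [  0.        ,   0.        ,   1.        ]]), 'eye': array([ 0.29812849, -0.71874387,  0.44630873]), 'orientation': array([ 0.51827928, -0.09455592, -0.16941894,  0.83291235])}
lever_post [([311.2, 219.3], 0.95), ([322.9, 298.7], 0.5)]
push_pad [([286.6, 209.6], 0.72)]
slide [([288.9, 210.4], 0.93)]
cam [([311.8, 220.5], 0.73)]
dock [([328.3, 220.6], 0.57)]
cam_pivot [([325.2, 220.1], 0.56), ([285.8, 210.2], 0.22)]
socket_mouth [([326.9, 223.1], 0.96)]
drive [([312.3, 169.5], 0.72), ([308.0, 193.5], 0.59), ([313.5, 208.1], 0.53)]
```

```bash
python3 - <<'E'
import cv2,numpy as np
a=cv2.imread('pics/scene0.png')[140:290,220:420];b=cv2.imread('pics/side0.png')[140:290,220:420]
cv2.imwrite('pics/both.png',np.vstack([cv2.resize(i,(800,600),interpolation=cv2.INTER_CUBIC)[:, :] for i in (a,)]))
cv2.imwrite('pics/b.png',cv2.resize(b,(800,600),interpolation=cv2.INTER_CUBIC))
E
```

```text
(no output)
```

View pics/both.png

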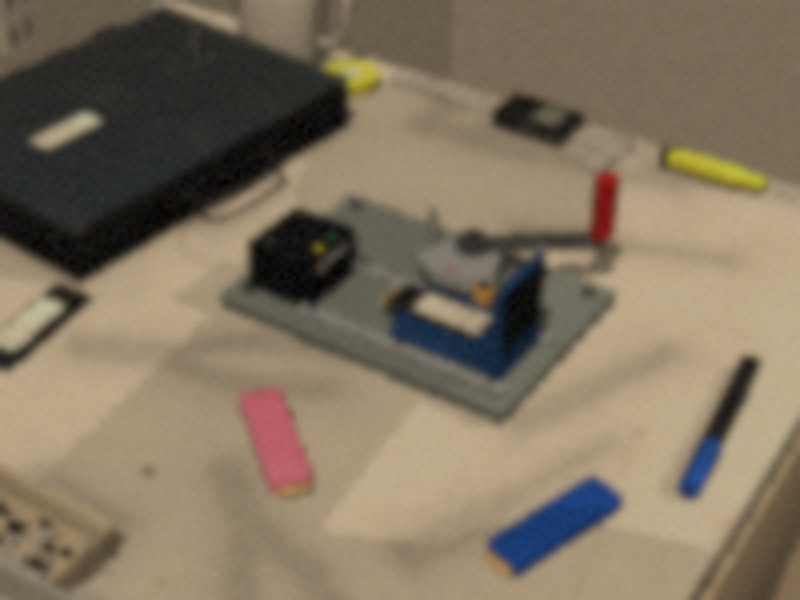

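View pics/b.png

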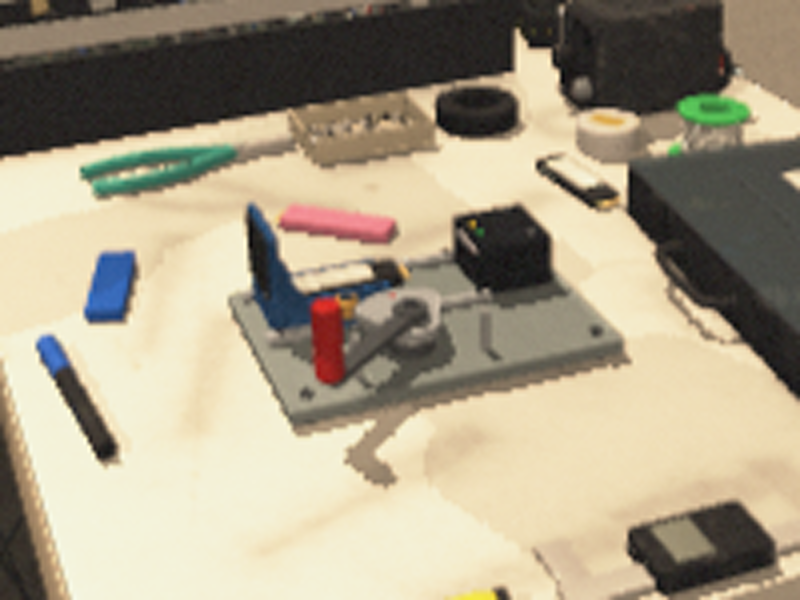

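View pics/scene0.png

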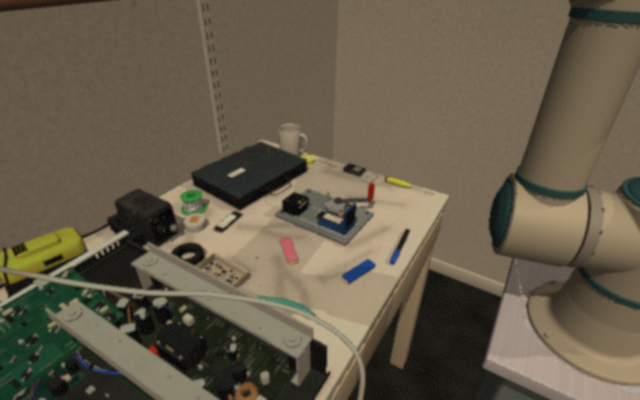

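The dock stands with the red post at scene (371,190) and side (302,225). The white-labelled drive in the blue slide at scene (332,218) is the module. The blue and pink blocks are decoys and the spare lies at scene (230,219). I fit the dock pose from plate corners, post and pad.

```bash
cat > h.py <<'E'
import numpy as np
from scipy.spatial.transform import Rotation as R
from scipy.optimize import least_squares
def proj(k,P):
    p=R.from_quat(k['orientation']).inv().apply(np.atleast_2d(P)-k['eye'])
    K=k['intrinsics'];return np.c_[K[0,0]*p[:,0]/-p[:,2]+K[0,2],K[1,1]*-p[:,1]/-p[:,2]+K[1,2]]
def d2w(q,P):
    P=np.atleast_2d(P)/1000.;c,s=np.cos(q[2]),np.sin(q[2])
    return np.c_[q[0]+c*P[:,0]-s*P[:,1],q[1]+s*P[:,0]+c*P[:,1],P[:,2]]
a=np.radians(-144.5);px,py=-22.5+80*np.cos(a),-63+80*np.sin(a)
def fit(obs): # list of (k, P dock mm, pix)
    f=lambda q:np.concatenate([(proj(k,d2w(q,P))-u).ravel() for k,P,u in obs])
    return min((least_squares(f,[.5,-.2,y],loss='soft_l1') for y in np.arange(-3,3.1,1)),key=lambda r:r.cost)
E
python3 - <<'E'
from rig import ctrl
from h import *
off=np.array([220,140])
S=[[-105,40,13],[95,40,13],[-105,-100,13],[95,-100,13],[px,py,82],[px,py,39]]
us=np.array([[500,408],[228,295],[612,293],[350,200],[605,175],[603,240]])/4+off
D=[[95,-100,13],[-105,-100,13],[-105,40,13],[px,py,82],[-94,-25,78]]
ud=np.array([[625,350],[297,420],[233,300],[327,303],[268,240]])/4+off
kS,kD=ctrl.get_calibration('scene'),ctrl.get_calibration('side')
for o in ([(kS,S,us),(kD,D[:4],ud[:4])],[(kS,S,us)],[(kD,D[:4],ud[:4])]):
    r=fit(o);print(r.x,r.cost);
    print(r.fun.reshape(-1,2).round(1).tolist())
    print(d2w(r.x,[[px,py,66],[-94,0,56],[-22.5,-63,29]]))
E
```

```text
[ 0.58192176 -0.00362841 -0.0268874 ] 14.576941268776906
[[0.5, -0.6], [-2.4, -2.0], [0.8, -2.3], [-0.3, -3.2], [0.5, -0.3], [-0.6, -1.7], [0.7, -2.9], [-1.3, -1.5], [-1.6, -1.6], [-1.1, -0.1]]
[[ 0.49138155 -0.11068924  0.066     ]
 [ 0.48795574 -0.0011013   0.056     ]
 [ 0.55773619 -0.06600074  0.029     ]]
[5.79041108e-01 1.87811926e-03 6.25297604e+00] 5.553135780443027
[[0.4, 1.3], [-2.8, -0.5], [0.9, -0.7], [-0.3, -2.0], [0.7, 1.1], [-0.4, -0.2]]
[[ 0.48814576 -0.10488136  0.066     ]
 [ 0.485084    0.00471736  0.056     ]
 [ 0.55464848 -0.06041353  0.029     ]]
[ 0.58296666 -0.01077713 -0.03863194] 3.158901493825197
[[2.5, -1.1], [-0.4, -0.0], [-0.3, -0.6], [-0.2, 1.3]]
[[ 0.49117534 -0.11676725  0.066     ]
 [ 0.48903679 -0.00714663  0.056     ]
 [ 0.55805024 -0.07286112  0.029     ]]
```

Emit:
{"op": "step_arm", "data": {"series": [[[40, -30, -90, 0, 60], [90, -65, -90, 0, 60], [140, -105, -90, -0.1, 60], [190, -140, -90, -0.2, 60], [235, -175, -90, -0.27, 60], [285, -210, -90, -0.27, 60], [330, -245, -90, -0.27, 60], [375, -278, -90, -0.27, 60]]]}}

```text
t: 1.7
eef_pos: [0.3762, -0.198, 0.2979]
eef_rot: [0.957, 0.289, 0.0, 0.0]
force: [0.4, -1.3, -0.1]
width: 0.0601
gripper_force: 0.0
```

```bash
python3 - <<'E'
from rig import ctrl
from h import *
import cv2
s=ctrl.read_state();print(s['t'],s['eef_pos'],R.from_quat(s['eef_rot']).as_matrix().round(3).tolist(),s['force'])
k=ctrl.get_calibration('wrist');print(k)
im=ctrl.capture('wrist');cv2.imwrite('pics/w0.png',im)
q=[.5815,-.004,-.03]
print(proj(k,d2w(q,[[px,py,82],[-94,0,56],[-22.5,-63,29],[-105,40,13],[-105,-100,13],[95,-100,13],[95,40,13]])).round())
for n in ['lever_post','push_pad','cam']: print(n,[(r['location'],r['score']) for r in ctrl.find_in('wrist',n)[:2]])
E
```

```text
1.7 [ 0.37618451 -0.19801288  0.29792512] [[0.833, 0.553, 0.001], [0.553, -0.833, -0.001], [0.0, 0.001, -1.0]] [ 0.38085097 -1.30716747 -0.14784514]
{'intrinsics': array([[287.96333968,   0.        , 316.58937098],
       [  0.        , 287.96333968, 196.51423035],
       [  0.        ,   0.        ,   1.        ]]), 'eye': array([ 0.43917384, -0.15677913,  0.46330075]), 'orientation': array([-0.13053409,  0.06933696, -0.46779505,  0.87139028])}
[[ 308.   49.]
 [ 232.    1.]
 [ 308.  -12.]
 [ 211.   -0.]
 [ 297.   65.]
 [ 385.  -75.]
 [ 294. -159.]]
lever_post [([312.9, 30.4], 0.69)]
push_pad [([251.2, 7.1], 0.98), ([282.9, 21.3], 0.17)]
cam [([307.4, 28.0], 0.91)]
```

View pics/w0.png

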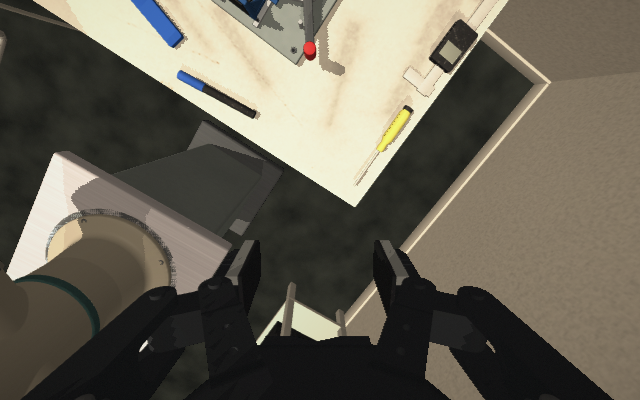

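Post top at (310,48) and plate corner at (299,66) agree with my predictions within 2 px. Moving above the post and refining.

Emit:
{"op": "step_arm", "data": {"series": [[[48, -3, 0, 0, 50], [96, -6, 0, 0, 50], [144, -10, 0, 0, 50], [144, -10, 0, 0, 50], [144, -10, 0, 0, 50]]]}}

```text
t: 2.4
eef_pos: [0.4898, -0.113, 0.2968]
eef_rot: [0.958, 0.288, -0.001, -0.0]
force: [0.2, -0.1, 0.1]
width: 0.0499
gripper_force: 0.0
```

```bash
python3 - <<'E'
from rig import ctrl
from h import *
import cv2
s=ctrl.read_state();print(s['t'],s['eef_pos'],R.from_quat(s['eef_rot']).as_matrix().round(3).tolist(),s['force'])
k=ctrl.get_calibration('wrist')
im=ctrl.capture('wrist');cv2.imwrite('pics/w1r.png',im)
q=[.5815,-.004,-.03]
P=proj(k,d2w(q,[[px,py,82],[-94,0,78],[-22.5,-63,29],[-105,40,13],[-105,-100,13],[95,-100,13],[95,40,13]]));print(P.round())
for p in P: cv2.drawMarker(im,tuple(int(v) for v in p),(0,255,0),0,6,1)
cv2.imwrite('pics/w1.png',im)
E
```

```text
2.4 [ 0.4897712  -0.11299034  0.29684071] [[0.834, 0.552, -0.002], [0.552, -0.834, -0.0], [-0.001, -0.001, -1.0]] [ 0.20652625 -0.08523552  0.05298585]
[[315. 166.]
 [243. 121.]
 [315. 103.]
 [227. 109.]
 [304. 163.]
 [385.  48.]
 [303. -20.]]
```

View pics/w1.png

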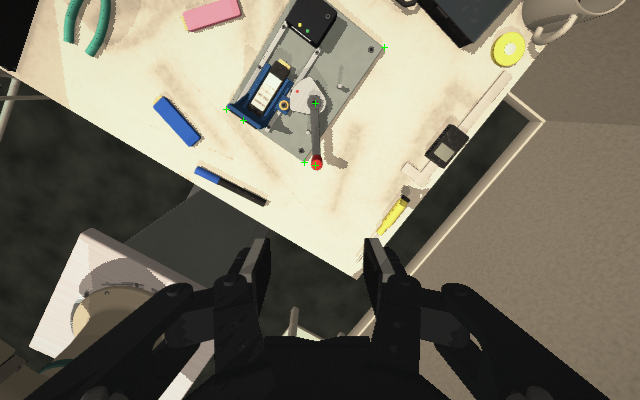

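Markers coincide with the pivot, plate corners and post (red disc at (317,162)) within a few px. Descending with open fingers on both sides of the post, to push it with the pad faces.

Emit:
{"op": "step_arm", "data": {"series": [[[6, 2, 45, 0, 45], [6, 2, 90, 0, 45], [6, 2, 130, 0, 45], [6, 2, 170, 0, 45], [6, 2, 205, 0, 45], [6, 2, 230, 0, 45], [6, 2, 249, 0, 45], [6, 2, 249, 0, 45]]]}}

```text
t: 3.25
eef_pos: [0.4935, -0.1116, 0.0463]
eef_rot: [0.958, 0.287, -0.002, -0.001]
force: [-0.4, -1.0, -0.5]
width: 0.0451
gripper_force: 0.0
```

```bash
cat > plan.py <<'E'
# tool-frame rows for arc moves about the pivot
import sys
from rig import ctrl
from h import *
q=[.5830,-.003,-.03]
def plan(angs,lead,rad=80,z=.047,pos=None,Rm=None):
    s=ctrl.read_state();print(s['t'],s['eef_pos'].round(4),s['force'].round(1),s['width'])
    Rm=R.from_quat(s['eef_rot']).as_matrix();yaw=np.arctan2(Rm[1,0],Rm[0,0])
    piv=d2w(q,[-22.5,-63,29])[0]
    for a in angs:
        th=np.radians(-144.5)+a+q[2]
        T=np.array([piv[0]+rad*1e-3*np.cos(th)-lead*1e-3*np.sin(th),piv[1]+rad*1e-3*np.sin(th)+lead*1e-3*np.cos(th),z])
        d=Rm.T@(T-s['eef_pos'])*1e3; t=-(th+np.pi-yaw); t=(t+np.pi)%(2*np.pi)-np.pi
        print(round(a,2),d.round(1).tolist(),round(t,3))
E
python3 - <<'E'
from plan import *
print('lead0');plan(np.arange(0,1.01,.1),0)
E
```

```text
lead0
3.25 [ 0.4935 -0.1116  0.0463] [-0.4 -1.  -0.5] 0.04508536001646071
0.0 [-0.1, -2.3, -0.7] -0.007
0.1 [0.3, 5.7, -0.7] -0.107
0.2 [1.6, 13.6, -0.8] -0.207
0.3 [3.6, 21.4, -0.8] -0.307
0.4 [6.4, 28.9, -0.8] -0.407
0.5 [9.9, 36.0, -0.9] -0.507
0.6 [14.2, 42.8, -0.9] -0.607
0.7 [19.0, 49.2, -1.0] -0.707
0.8 [24.5, 55.0, -1.0] -0.807
0.9 [30.6, 60.2, -1.0] -0.907
1.0 [37.1, 64.8, -1.1] -1.007
```

Emit:
{"op": "step_arm", "data": {"series": [[[0, 0, 0, 0, 28], [0, 0, 0, 0, 28], [0.3, 6, 0, -0.1, 28], [1, 10, 0, -0.15, 28], [1.6, 13.6, 0, -0.2, 28], [2.5, 17.5, 0, -0.25, 28], [3.6, 21.4, 0, -0.3, 28], [5, 25, 0, -0.35, 28]]]}}

```text
t: 4.05
eef_pos: [0.5147, -0.1287, 0.0501]
eef_rot: [0.892, 0.452, 0.001, 0.001]
force: [-0.2, 1.4, 1.0]
width: 0.0282
gripper_force: 0.5
```

```bash
python3 - <<'E'
from plan import *
plan(np.arange(.4,1,.07),0)
E
```

```text
4.05 [ 0.5147 -0.1287  0.0501] [-0.2  1.4  1. ] 0.02820788825333955
0.4 [-2.9, 2.0, 3.1] -0.052
0.47 [-2.4, 7.6, 3.2] -0.122
0.54 [-1.5, 13.1, 3.2] -0.192
0.61 [-0.2, 18.6, 3.2] -0.262
0.68 [1.4, 23.9, 3.2] -0.332
0.75 [3.4, 29.2, 3.2] -0.402
0.82 [5.8, 34.2, 3.2] -0.472
0.89 [8.5, 39.1, 3.2] -0.542
0.96 [11.6, 43.8, 3.2] -0.612
```

Emit:
{"op": "step_arm", "data": {"series": [[[-2, 4, 1, -0.07, 28], [-2, 8, 2, -0.12, 28], [-1.5, 13, 2, -0.19, 28], [0, 18.5, 2, -0.26, 28], [1.5, 24, 2, -0.33, 28], [3.5, 29, 2, -0.4, 28], [6, 34, 2, -0.47, 28], [8.5, 39, 2, -0.54, 28]]]}}

```text
t: 4.85
eef_pos: [0.551, -0.145, 0.048]
eef_rot: [0.739, 0.674, 0.0, 0.001]
force: [-0.9, 0.8, 0.7]
width: 0.0283
gripper_force: 0.6
```

```bash
python3 - <<'E'
from plan import *
plan(np.arange(.96,1.5,.07),0)
E
```

```text
4.85 [ 0.551 -0.145  0.048] [-0.9  0.8  0.7] 0.028266784045858133
0.96 [0.2, 5.9, 1.0] -0.071
1.03 [0.8, 11.5, 1.0] -0.141
1.1 [1.8, 17.0, 1.0] -0.211
1.17 [3.2, 22.4, 1.1] -0.281
1.24 [4.9, 27.7, 1.1] -0.351
1.31 [7.0, 32.9, 1.1] -0.421
1.38 [9.5, 37.9, 1.1] -0.491
1.45 [12.3, 42.8, 1.1] -0.561
```

Emit:
{"op": "step_arm", "data": {"series": [[[0, 6, 0, -0.07, 28], [1, 11.5, 0, -0.14, 28], [2, 17, 0, -0.21, 28], [3, 22.5, 0, -0.28, 28], [5, 28, 0, -0.35, 28], [7, 33, 0, -0.42, 28], [9.5, 38, 0, -0.49, 28], [12.5, 43, 0, -0.56, 28]]]}}

```text
t: 5.65
eef_pos: [0.5949, -0.1367, 0.048]
eef_rot: [0.524, 0.852, 0.0, 0.001]
force: [-2.1, 0.2, -0.0]
width: 0.028
gripper_force: 0.6
```

```bash
python3 - <<'E'
from plan import *
plan(np.arange(1.52,2.1,.06),0)
E
```

```text
5.65 [ 0.5949 -0.1367  0.048 ] [-2.1  0.2 -0. ] 0.02802350065736699
1.52 [0.3, 5.5, 1.0] -0.071
1.58 [0.8, 10.2, 1.0] -0.131
1.64 [1.6, 15.0, 1.0] -0.191
1.7 [2.6, 19.6, 1.0] -0.251
1.76 [3.9, 24.3, 1.0] -0.311
1.82 [5.5, 28.8, 1.0] -0.371
1.88 [7.4, 33.2, 1.0] -0.431
1.94 [9.6, 37.5, 1.0] -0.491
2.0 [11.9, 41.7, 1.0] -0.551
2.06 [14.6, 45.7, 1.0] -0.611
```

Emit:
{"op": "step_arm", "data": {"series": [[[0, 5.5, 0, -0.07, 28], [1, 10, 0, -0.13, 28], [1.5, 15, 0, -0.19, 28], [2.5, 19.5, 0, -0.25, 28], [4, 24, 0, -0.31, 28], [5.5, 29, 0, -0.37, 28], [7.5, 33, 0, -0.43, 28], [8.5, 35.5, 0, -0.46, 28]]]}}

```text
t: 6.45
eef_pos: [0.623, -0.1132, 0.048]
eef_rot: [0.317, 0.949, -0.0, 0.001]
force: [-0.6, -0.4, 1.0]
width: 0.0283
gripper_force: 0.5
```

```bash
python3 - <<'E'
from plan import *
plan(np.arange(1.9,2.15,.02),0)
E
```

```text
6.45 [ 0.623  -0.1132  0.048 ] [-0.6 -0.4  1. ] 0.02829979526695766
1.9 [0.2, -1.0, 1.0] 0.008
1.92 [0.2, 0.6, 1.0] -0.012
1.94 [0.2, 2.2, 1.0] -0.032
1.96 [0.3, 3.8, 1.0] -0.052
1.98 [0.4, 5.4, 1.0] -0.072
2.0 [0.5, 7.0, 1.0] -0.092
2.02 [0.7, 8.6, 1.0] -0.112
2.04 [0.9, 10.2, 1.0] -0.132
2.06 [1.1, 11.7, 1.0] -0.152
2.08 [1.4, 13.3, 1.0] -0.172
2.1 [1.7, 14.9, 1.0] -0.192
2.12 [2.0, 16.5, 1.0] -0.212
2.14 [2.4, 18.0, 1.0] -0.232
```

Creep to the stop in small increments, watching the force.

Emit:
{"op": "step_arm", "data": {"series": [[[0, 1.5, 0, 0, 28], [0, 3, 0, 0, 28], [0, 4, 0, 0, 28], [0, 4, 0, 0, 28]]]}}

```text
t: 6.85
eef_pos: [0.6248, -0.1095, 0.0466]
eef_rot: [0.318, 0.948, 0.0, 0.0]
force: [0.3, -0.9, 1.1]
width: 0.028
gripper_force: 0.2
```

Emit:
{"op": "step_arm", "data": {"series": [[[0, 1, 0, 0, 28], [0, 2, 0, 0, 28], [0, 2, 0, 0, 28]]]}}

```text
t: 7.15
eef_pos: [0.6254, -0.1089, 0.0464]
eef_rot: [0.318, 0.948, -0.001, -0.0]
force: [-4.0, -5.5, 2.4]
width: 0.0279
gripper_force: 2.8
```

Stop reached (reaction ~7 N opposing the push). Centre, open, lift, then look to verify.

Emit:
{"op": "step_arm", "data": {"series": [[[0, -3, 0, 0, 40], [0, -6, 0, 0, 40], [0, -6, -30, 0, 40], [0, -6, -70, 0, 40], [0, -6, -110, 0, 40], [40, -35, -130, -0.1, 20], [80, -35, -140, -0.2, 20], [120, -35, -150, -0.3, 0]]]}}

```text
t: 7.95
eef_pos: [0.5078, -0.0634, 0.1972]
eef_rot: [0.171, 0.985, 0.0, 0.001]
force: [-0.4, 0.6, 0.6]
width: 0.0069
gripper_force: 0.0
```

```bash
python3 - <<'E'
from rig import ctrl
from h import *
import cv2
s=ctrl.read_state();print(s['t'],s['eef_pos'],R.from_quat(s['eef_rot']).as_matrix().round(3).tolist(),s['force'])
im=ctrl.capture('scene')[150:270,250:410]
cv2.imwrite('pics/s1.png',cv2.resize(im,(800,600),interpolation=cv2.INTER_CUBIC))
E
```

```text
7.95 [ 0.50778662 -0.06337434  0.19716905] [[-0.942, 0.336, 0.001], [0.336, 0.942, 0.0], [-0.001, 0.001, -1.0]] [-0.43753142  0.60091573  0.57396128]
```

View pics/s1.png

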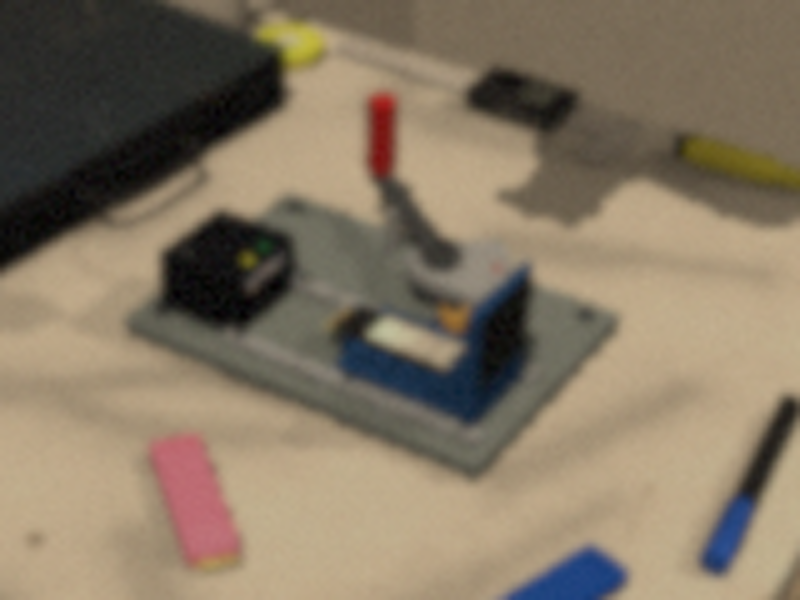

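The scene view shows the post round to the front (380,135 in the crop) with the lobe away from the slide and the roller free. Now behind the pad.

Emit:
{"op": "step_arm", "data": {"series": [[[43, 19, 0, -0.1, 0], [86, 38, 0, -0.2, 0], [86, 38, 30, -0.31, 0], [86, 38, 70, -0.31, 0], [86, 38, 110, -0.31, 0], [86, 38, 135, -0.31, 0], [86, 38, 149, -0.31, 0], [86, 38, 149, -0.31, 0]]]}}

```text
t: 8.8
eef_pos: [0.4394, 0.0015, 0.0453]
eef_rot: [0.018, 1.0, 0.0, -0.002]
force: [-0.1, 1.1, 0.4]
width: -0.0002
gripper_force: 0.0
```

```bash
python3 - <<'E'
from rig import ctrl
from h import *
s=ctrl.read_state();Rm=R.from_quat(s['eef_rot']).as_matrix();print(s['eef_pos'],Rm.round(3).tolist(),s['force'])
for x in (-105,-50.5):
    P=d2w([.583,-.003,-.03],[x,0,48])[0];print(x,(Rm.T@(P-s['eef_pos'])*1e3).round(1))
E
```

```text
[0.43941303 0.00148722 0.0453358 ] [[-0.999, 0.036, -0.004], [0.036, 0.999, 0.001], [0.004, 0.001, -1.0]] [-0.1196041   1.05594436  0.36057882]
-105 [-38.6   0.   -2.8]
-50.5 [-93.1   0.4  -3.1]
```

Contact near x −39, home near −93 (tool x). Pushing slowly.

Emit:
{"op": "step_arm", "data": {"series": [[[-12, 0, -2, 0, 0], [-24, 0, -2, 0, 0], [-32, 0, -2, 0, 0], [-37, 0, -2, 0, 0], [-41, 0, -2, 0, 0], [-45, 0, -2, 0, 0], [-49, 0, -2, 0, 0], [-53, 0, -2, 0, 0]]]}}

```text
t: 9.6
eef_pos: [0.4944, -0.0006, 0.0503]
eef_rot: [0.018, 1.0, 0.0, 0.0]
force: [-1.7, 0.5, 6.5]
width: -0.0
gripper_force: 2.7
```

Emit:
{"op": "step_arm", "data": {"series": [[[-4, 0, 0, 0, 0], [-8, 0, 0, 0, 0], [-12, 0, 0, 0, 0], [-16, 0, 0, 0, 0], [-20, 0, 0, 0, 0], [-24, 0, 0, 0, 0], [-28, 0, 0, 0, 0], [-30, 0, 0, 0, 0]]]}}

```text
t: 10.4
eef_pos: [0.5245, -0.0016, 0.0504]
eef_rot: [0.018, 1.0, 0.0, 0.001]
force: [-2.2, 0.8, 5.2]
width: -0.0002
gripper_force: 2.7
```

Emit:
{"op": "step_arm", "data": {"series": [[[-2, 0, 0, 0, 0], [-4, 0, 0, 0, 0], [-5.5, 0, 0, 0, 0], [-6.5, 0, 0, 0, 0], [-6.5, 0, 0, 0, 0]]]}}

```text
t: 10.9
eef_pos: [0.5307, -0.0018, 0.0504]
eef_rot: [0.018, 1.0, 0.0, 0.0]
force: [-2.2, 0.2, 6.0]
width: -0.0001
gripper_force: 3.0
```

Emit:
{"op": "step_arm", "data": {"series": [[[-1, 0, 0, 0, 0], [-2, 0, 0, 0, 0], [-2, 0, 0, 0, 0]]]}}

```text
t: 11.2
eef_pos: [0.531, -0.0018, 0.0502]
eef_rot: [0.018, 1.0, 0.0, -0.002]
force: [-12.2, 1.4, 11.3]
width: -0.0
gripper_force: 8.2
```

Emit:
{"op": "step_arm", "data": {"series": [[[1, 0, 0, 0, 0], [8, 0, 0, 0, 0], [25, 0, 0, 0, 0], [45, 0, -20, 0, 0], [60, 0, -60, 0, 20], [60, 0, -100, 0, 40], [60, 0, -140, 0, 40]]]}}

```text
t: 11.9
eef_pos: [0.4717, 0.0001, 0.1909]
eef_rot: [0.018, 1.0, -0.0, 0.0]
force: [0.7, -0.1, 1.1]
width: 0.0396
gripper_force: 0.0
```

```bash
python3 - <<'E'
from rig import ctrl
from h import *
import cv2
s=ctrl.read_state();print(s['t'],s['eef_pos'],R.from_quat(s['eef_rot']).as_matrix().round(3).tolist(),s['force'])
k=ctrl.get_calibration('wrist');a=ctrl.capture('wrist');cv2.imwrite('pics/w2r.png',a)
q=[.583,-.003,-.03]
e=np.radians(-35.6)
D=[[-94+54.5,-25,78],[-94+54.5,25,78],[-22.5+80*np.cos(e),-63+80*np.sin(e),82],[38,-25,46],[38,25,46]]
a=a.copy()
P=proj(k,d2w(q,D));print(P.round(1).tolist())
for p in P: cv2.drawMarker(a,tuple(int(round(v)) for v in p),(0,255,0),0,5,1)
sd=ctrl.capture('side')
P=proj(ctrl.get_calibration('side'),d2w([.583,-.01,-.035],D))
for p in P: cv2.drawMarker(sd,tuple(int(round(v)) for v in p),(0,255,0),0,3,1)
c=P.mean(0).astype(int)
b=cv2.resize(sd[c[1]-50:c[1]+70,c[0]-80:c[0]+80],(800,600),interpolation=cv2.INTER_CUBIC)
u=proj(k,d2w(q,[0,-20,30]))[0].astype(int);print(u)
y,x=max(u[1]-75,0),max(u[0]-100,0)
w=cv2.resize(a[y:y+150,x:x+200],(800,600),interpolation=cv2.INTER_CUBIC)
cv2.imwrite('pics/s2.png',b);cv2.imwrite('pics/w2.png',w)
E
```

```text
11.9 [4.71659291e-01 1.49133108e-04 1.90853621e-01] [[-0.999, 0.036, 0.0], [0.036, 0.999, -0.0], [-0.0, -0.0, -1.0]] [ 0.69713342 -0.06795526  1.09123926]
[[294.0, 250.5], [340.6, 250.3], [221.8, 317.3], [297.7, 294.1], [337.5, 293.9]]
[301 260]
```

View pics/w2.png

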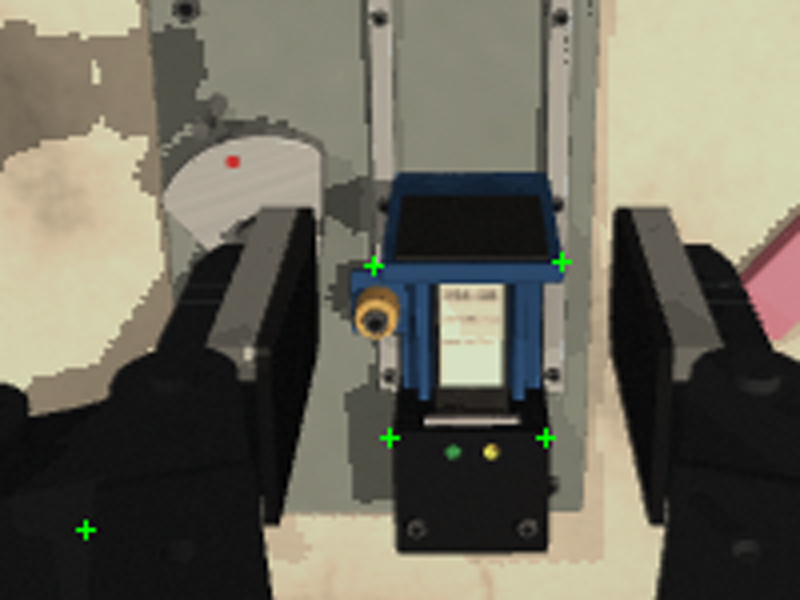

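View pics/s2.png

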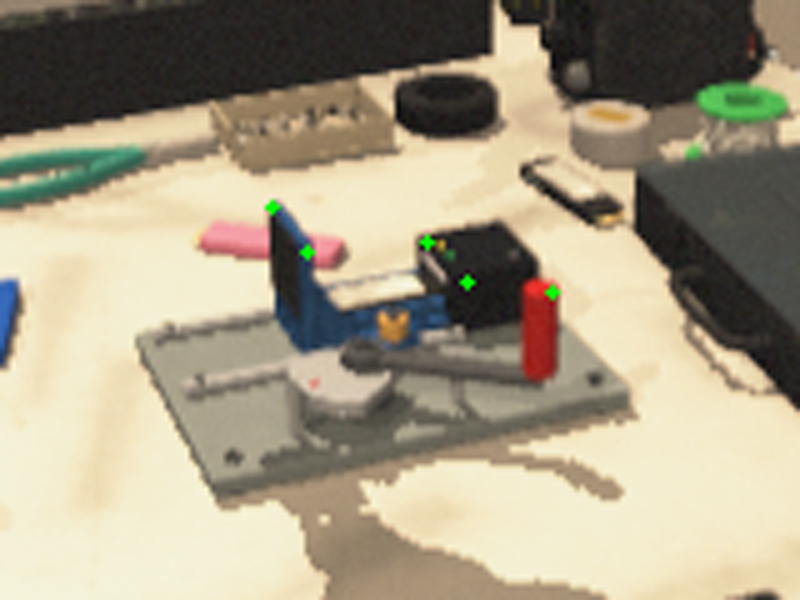

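Slide sits at the predicted home position, with the module's end in the socket and the lever still forward. Now over the post.

Emit:
{"op": "step_arm", "data": {"series": [[[-40, -27, 0, 0.12, 45], [-80, -55, 0, 0.25, 45], [-120, -82, 0, 0.38, 45], [-154, -108, 0, 0.5, 45], [-154, -108, 0, 0.62, 45], [-154, -108, 0, 0.62, 45]]]}}

```text
t: 12.6
eef_pos: [0.6224, -0.114, 0.1868]
eef_rot: [0.323, 0.946, -0.0, -0.002]
force: [-0.6, 0.3, -0.4]
width: 0.0452
gripper_force: 0.0
```

```bash
python3 - <<'E'
from plan import *
plan([1.9],0)
E
```

```text
12.6 [ 0.6224 -0.114   0.1868] [-0.6  0.3 -0.4] 0.04520248104868913
1.9 [-0.2, 0.2, 139.8] -0.006
```

Emit:
{"op": "step_arm", "data": {"series": [[[0, 0, 40, 0, 45], [0, 0, 80, 0, 45], [0, 0, 115, 0, 45], [0, 0, 139, 0, 45], [0, 0, 139, 0, 28], [0, 0, 139, 0, 28]]]}}

```text
t: 13.2
eef_pos: [0.6225, -0.1129, 0.0517]
eef_rot: [0.321, 0.947, 0.0, 0.0]
force: [-0.4, -0.6, 0.2]
width: 0.0277
gripper_force: 0.0
```

```bash
python3 - <<'E'
from plan import *
plan(np.arange(1.83,1.3,-.07),0)
E
```

```text
13.2 [ 0.6225 -0.1129  0.0517] [-0.4 -0.6  0.2] 0.027672740130081544
1.83 [-0.1, -6.5, 4.7] 0.069
1.76 [0.5, -12.1, 4.7] 0.139
1.69 [1.5, -17.6, 4.7] 0.209
1.62 [2.8, -23.0, 4.7] 0.279
1.55 [4.5, -28.3, 4.7] 0.349
1.48 [6.6, -33.5, 4.7] 0.419
1.41 [9.1, -38.6, 4.7] 0.489
1.34 [11.9, -43.4, 4.7] 0.559
```

Emit:
{"op": "step_arm", "data": {"series": [[[0, -6.5, 2, 0.07, 28], [0.5, -12, 2, 0.14, 28], [1.5, -17.5, 2, 0.21, 28], [3, -23, 2, 0.28, 28], [4.5, -28, 2, 0.35, 28], [6.5, -33.5, 2, 0.42, 28], [9, -38.5, 2, 0.49, 28], [12, -43.5, 2, 0.56, 28]]]}}

```text
t: 14.0
eef_pos: [0.588, -0.1409, 0.0518]
eef_rot: [0.572, 0.82, 0.001, 0.003]
force: [1.1, 0.1, -1.4]
width: 0.0277
gripper_force: 0.7
```

```bash
python3 - <<'E'
from plan import *
plan(np.arange(1.27,.7,-.07),0)
E
```

```text
14.0 [ 0.588  -0.1409  0.0518] [ 1.1  0.1 -1.4] 0.027703327388094934
1.27 [1.3, -6.6, 4.8] 0.065
1.2 [1.8, -12.2, 4.8] 0.135
1.13 [2.8, -17.7, 4.7] 0.205
1.06 [4.1, -23.2, 4.7] 0.275
0.99 [5.8, -28.5, 4.7] 0.345
0.92 [7.9, -33.7, 4.6] 0.415
0.85 [10.3, -38.7, 4.6] 0.485
0.78 [13.1, -43.6, 4.6] 0.555
0.71 [16.2, -48.2, 4.5] 0.625
```

Emit:
{"op": "step_arm", "data": {"series": [[[1, -6.5, 2, 0.07, 28], [2, -12, 2, 0.14, 28], [3, -17.5, 2, 0.21, 28], [4, -23, 2, 0.28, 28], [6, -28.5, 2, 0.35, 28], [8, -33.5, 2, 0.42, 28], [10.5, -38.5, 2, 0.49, 28], [13, -43.5, 2, 0.56, 28]]]}}

```text
t: 14.8
eef_pos: [0.5428, -0.144, 0.0499]
eef_rot: [0.776, 0.631, 0.002, 0.003]
force: [1.8, -0.7, 0.4]
width: 0.0281
gripper_force: 0.6
```

```bash
python3 - <<'E'
from plan import *
plan(np.arange(.71,.15,-.07),0)
E
```

```text
14.8 [ 0.5428 -0.144   0.0499] [ 1.8 -0.7  0.4] 0.02811999940709864
0.71 [0.4, -5.8, 2.9] 0.065
0.64 [1.0, -11.4, 2.8] 0.135
0.57 [2.0, -16.9, 2.8] 0.205
0.5 [3.3, -22.3, 2.8] 0.275
0.43 [5.0, -27.7, 2.7] 0.345
0.36 [7.1, -32.9, 2.7] 0.415
0.29 [9.5, -37.9, 2.7] 0.485
0.22 [12.3, -42.8, 2.6] 0.555
```

Emit:
{"op": "step_arm", "data": {"series": [[[0.5, -6, 0, 0.07, 28], [1, -11.5, 0, 0.14, 28], [2, -17, 0, 0.21, 28], [3.5, -22.5, 0, 0.28, 28], [5, -27.5, 0, 0.35, 28], [7, -33, 0, 0.42, 28], [9.5, -38, 0, 0.49, 28], [12, -42, 0, 0.54, 28]]]}}

```text
t: 15.6
eef_pos: [0.504, -0.1238, 0.0498]
eef_rot: [0.916, 0.401, 0.002, 0.002]
force: [0.9, -1.7, 0.8]
width: 0.028
gripper_force: 0.7
```

```bash
python3 - <<'E'
from plan import *
plan(np.arange(.2,-.2,-.04),0)
E
```

```text
15.6 [ 0.504  -0.1238  0.0498] [ 0.9 -1.7  0.8] 0.027975006904259282
0.2 [0.1, -2.4, 2.8] 0.035
0.16 [0.2, -5.6, 2.7] 0.075
0.12 [0.5, -8.8, 2.7] 0.115
0.08 [1.0, -11.9, 2.7] 0.155
0.04 [1.5, -15.1, 2.7] 0.195
-0.0 [2.2, -18.2, 2.7] 0.235
-0.04 [3.0, -21.3, 2.7] 0.275
-0.08 [4.0, -24.4, 2.6] 0.315
-0.12 [5.0, -27.4, 2.6] 0.355
-0.16 [6.2, -30.4, 2.6] 0.395
```

Stop expected near −0.075 tool angle; approach in smaller steps.

Emit:
{"op": "step_arm", "data": {"series": [[[0, -3, 0, 0.04, 28], [0, -6, 0, 0.08, 28], [0.5, -9, 0, 0.12, 28], [1, -12, 0, 0.16, 28], [1.5, -15, 0, 0.2, 28], [2, -18, 0, 0.23, 28], [2.5, -20, 0, 0.23, 28], [2.5, -20, 0, 0.23, 28]]]}}

```text
t: 16.4
eef_pos: [0.4906, -0.1079, 0.0485]
eef_rot: [0.956, 0.294, 0.002, 0.001]
force: [-0.0, -0.5, 0.7]
width: 0.0282
gripper_force: 0.5
```

Emit:
{"op": "step_arm", "data": {"series": [[[0, -1, 0, 0, 28], [0.2, -2, 0, 0, 28], [0.2, -2, 0, 0, 28]]]}}

```text
t: 16.7
eef_pos: [0.4886, -0.1059, 0.0467]
eef_rot: [0.956, 0.294, 0.0, 0.0]
force: [1.1, -0.9, 0.1]
width: 0.0279
gripper_force: 0.5
```

Emit:
{"op": "step_arm", "data": {"series": [[[0, -1, 0, 0, 28], [0, -2, 0, 0, 28], [0, -2, 0, 0, 28]]]}}

```text
t: 17.0
eef_pos: [0.4873, -0.1042, 0.0464]
eef_rot: [0.956, 0.294, -0.0, -0.0]
force: [-0.4, -0.8, 0.3]
width: 0.0282
gripper_force: 0.3
```

Emit:
{"op": "step_arm", "data": {"series": [[[0, -1, 0, 0, 28], [0, -1, 0, 0, 28]]]}}

```text
t: 17.2
eef_pos: [0.4867, -0.1034, 0.0464]
eef_rot: [0.956, 0.294, -0.0, -0.0]
force: [0.5, -0.6, 0.1]
width: 0.028
gripper_force: 0.3
```

Emit:
{"op": "step_arm", "data": {"series": [[[0, -1, 0, 0, 28], [0, -1.5, 0, 0, 28], [0, -1.5, 0, 0, 28]]]}}

```text
t: 17.5
eef_pos: [0.4863, -0.1028, 0.0465]
eef_rot: [0.956, 0.293, 0.0, 0.001]
force: [1.2, -4.6, -2.5]
width: 0.0277
gripper_force: 2.5
```

Emit:
{"op": "step_arm", "data": {"series": [[[0, -1, 0, 0, 28], [0, -1.5, 0, 0, 28], [0, -1.5, 0, 0, 28]]]}}

```text
t: 17.8
eef_pos: [0.4861, -0.1026, 0.0466]
eef_rot: [0.956, 0.293, 0.001, 0.002]
force: [6.4, -8.5, -4.6]
width: 0.028
gripper_force: 5.5
```

Firm stop (~11 N). Release, lift, and check.

Emit:
{"op": "step_arm", "data": {"series": [[[0, 4, 0, 0, 36], [0, 7, 0, 0, 45], [0, 7, -30, 0, 45], [0, 7, -70, 0, 45], [0, 7, -110, 0, 45], [-40, 7, -140, 0, 45], [-60, 7, -150, 0, 45], [-60, 7, -150, 0, 45]]]}}

```text
t: 18.6
eef_pos: [0.4391, -0.1416, 0.199]
eef_rot: [0.956, 0.293, 0.002, 0.001]
force: [-0.3, -0.5, -0.3]
width: 0.0452
gripper_force: 0.0
```

```bash
python3 - <<'E'
from rig import ctrl
from h import *
import cv2
s=ctrl.read_state();print(s['t'],s['eef_pos'],s['force'])
k=ctrl.get_calibration('wrist');a=ctrl.capture('wrist')
D=[[-39.5,-25,78],[-39.5,25,78],[px,py,82],[38,-25,46],[38,25,46]]
P=proj(k,d2w([.583,-.003,-.03],D))
for p in P: cv2.drawMarker(a,tuple(int(round(v)) for v in p),(0,255,0),0,5,1)
u=P.mean(0).astype(int);y,x=max(u[1]-75,0),max(u[0]-100,0)
cv2.imwrite('pics/w3.png',cv2.resize(a[y:y+150,x:x+200],(800,600),interpolation=cv2.INTER_CUBIC))
E
```

```text
18.6 [ 0.43911801 -0.14160609  0.19902231] [-0.31107981 -0.52809898 -0.27072858]
```

View pics/w3.png

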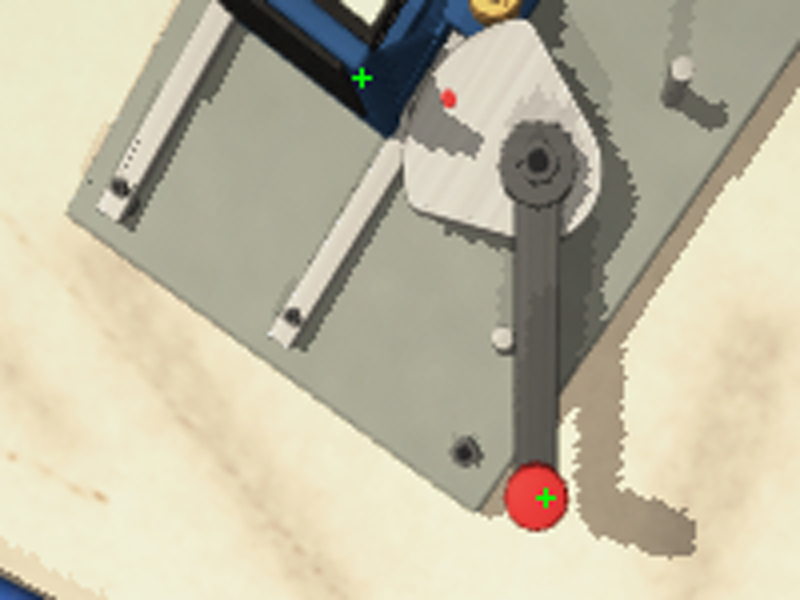

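The lever lies against its rear pin (503,340 in the crop), the lobe (red dot at 448,98) is in behind the roller (495,5), and the slide is home. Handing in.

```bash
python3 -c "
from rig import ctrl
print(ctrl.hand_in())"
```

```text
the job is handed in; nothing more can be done
None
```

The job is handed in: the slide is home with the module in the socket, the lever is back at its rear stop with the cam lobe behind the roller, and the arm is clear of everything at 18.6 s.

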